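Clear the dust roller, bring the yellow-lidded jar to the front and hold the carousel

ROBOT

A 6-joint arm with a two-finger parallel gripper is mounted at the origin on the work surface. World frame = base frame: x ahead of the robot, y to its left, z up, the work surface at z = 0. Lengths are in m, angles in rad, forces in N, time in s.
With the tool pointing down it reaches from about 0.35 to 0.975 m from the base axis. Payload 4.9 kg.
Tool frame: the origin (TCP) lies between the finger pads; the fingertips stand 14 mm ahead of it and the grasp point (between the pads) lies 5 mm behind it (manip.tcp_to_tips is the distance from the TCP to the fingertips, in m); z points along the fingers, y is the line along which they close (so a half turn about z gives the same grasp; the last joint's range is limited). The gripper opens to 85 mm and grips with 20 to 120 N. Pads are 22 mm wide; open, the fingers measure 114 mm over their backs; the gripper's body (76 mm by 85 mm) begins 54 mm behind the grasp point. The pads swing forward as they close: fully open they stand 13 mm farther back than shut.
Start: joints at [-1.268, 0.053, 1.613, -0, 1.476, -0.119], TCP at [0.256, -0.57, 0.245] pointing down, gripper open.
Joint ranges: [-3.01, 3.01], [-1.01, 2.22], [0.06, 2.58], [-1.02, 4.17], [0.09, 2.62], [-3.14, 3.14]. Speed limits (rad/s): [2.57, 2.57, 3.14, 3.14, 3.14, 3.14].

INTERFACE

Orientations are given as a unit quaternion [w, x, y, z].
In Python, from plant import manip gives the robot as it stands.
- The arm moves only by the tool servo_tool, never from a script. Its argument "moves" is a list that holds one entry, the list of rows, each a list of 7 numbers: the shift along the tool's x, y, z in mm, then the turn, a rotation vector about the tool's x, y, z in degrees, then the finger opening in mm, from 0 to 85.4. In form: [[[x, y, z, ax, ay, az, fingers], ...]]. A call has 1 to 12 rows; each row shifts and turns the commanded pose from where the row before left it, along the tool's axes as they then stand; what a row does not reach is not made up. A row lasts 1/8 s, in which the tool goes at most 62.5 mm and 10.7 degrees, less where a joint would pass 70% of its speed; a pose out of reach is approached as far as the arm can. A call with a gripper value outside its range is refused whole. The fingers move at their own pace and stop on an object; the grip force is fixed at half the most. Time passes only in rows, so rows that do not move let the fingers close. It gives the time, the measured TCP pose, the force, the opening and the grip force at its end, in the units of the state.
- manip.state(): the state, without advancing time (a new reading comes with each control period).
- manip.grab_frame(name): name is "side" or "top"; returns a dict with "image" (400x640x3 uint8, blue, green, red), "mtx" (3x3 intrinsics, pixels), "eye" and "rotation" of the camera in the world. Camera axes: x right, y down, z forward; pixel columns grow to the right and rows downward; lengths in m; the calibration is good to about 2 mm. A picture is of the moment at which its call begins. There is no depth.
- manip.job_done(): hands the job in; it is judged then, once.
The state is a dict: "time": time; "joint_pos": joint angles; "joint_vel": joint speeds; "joint_efforts": joint torques, N m; "tool_pos": TCP position; "tool_rot": TCP orientation; "contact_force": force on the tool from outside, world axes, zero at the start; "ft_torque": the same for the moment, N m; "gripper_width": opening from 0.0 (shut) to 1.0 (fully open); "grasp_force": force on a finger pad.
Only numpy, scipy, OpenCV 4.12 (cv2) and the standard library are available. Lean on these libraries where they do the work, as an engineer would, in place of code of your own. Each camera call takes 0.05 s, during which the arm holds its last target. There are 200 camera calls.

TASK

The blue dust roller is lying in front of the record-care carousel: without picking it up, roll it along the sideboard and over the low ramp until it lies home in its plywood rest. Then grip the black knob on top of the carousel and turn it until the jar with the yellow lid stands squarely at the front, in line with the white pointer; do not touch the jars, and leave the cup and the things on the plywood tiers alone. Finish while still gripping the knob, holding the carousel still: do not let go.

Things in the scene. Friction and masses are not known exactly. Their poses are not given: they have to be found in the camera images.
- stand: fixed black round foot of the carousel; origin on the carousel's vertical axis at the sideboard's surface. A flat white pointer (14 mm wide, 5 mm high, round end 26 mm wide, 6 mm high, reaching 132 mm from the axis out on the sideboard) points along its -x and marks the front. The plywood disc above is 200 mm across, top 30 mm above the sideboard
- carousel (a joint): angle through which the disc has turned since the start, rad, 0 at every start, positive anticlockwise from above; turns more than a full turn either way; no spring, light friction (about 0.01 N m), the disc coasts a little when let go
- knob: round black rubber knob, 36 mm across, 36 mm high, on a 16 mm steel post on the carousel's axis, turning with the disc; origin: centre of its underside, 103 mm above the sideboard, so it can be gripped from above at any yaw between 107 and 137 mm height, clear of the jars
- jar_yellow: round clear jar with a yellow lid and a yellow label, 44 mm across, 55 mm high, loose in one of four shallow collars on the carousel disc (axes 70 mm from the disc's axis, 90 degrees apart; which jar is in which collar changes); its top is about 85 mm above the sideboard; origin: centre of its underside; this is the marked jar
- jar_white: round clear jar with a white lid, 44 mm across, 55 mm high, loose in one of four shallow collars on the carousel disc (axes 70 mm from the disc's axis, 90 degrees apart; which jar is in which collar changes); its top is about 85 mm above the sideboard; origin: centre of its underside
- jar_black: round clear jar with a black lid, 44 mm across, 55 mm high, loose in one of four shallow collars on the carousel disc (axes 70 mm from the disc's axis, 90 degrees apart; which jar is in which collar changes); its top is about 85 mm above the sideboard; origin: centre of its underside
- jar_grey: round clear jar with a grey lid, 44 mm across, 55 mm high, loose in one of four shallow collars on the carousel disc (axes 70 mm from the disc's axis, 90 degrees apart; which jar is in which collar changes); its top is about 85 mm above the sideboard; origin: centre of its underside
- roller_center (a point): centre of the blue dust roller, a smooth cylinder 40 mm across and 90 mm long (94 mm with its aluminium end plates) lying on the sideboard, about 100 to 200 g, rolling freely; this point lies on its axis, mid length, 20 mm above what it lies on
- roller: the same dust roller; origin on its skin, across from the white stripe (underneath at the start, when the stripe is up), turning with it as it rolls; its x axis runs along the roller
- rest: fixed plywood rest; origin on the sideboard under the parked roller's axis, mid length; x along the roller, which comes from +y. There a ramp 130 mm wide (along x) rises from 0 at y = 42 mm to 3 mm at y = 12 mm, then drops to the sideboard; behind the groove a stop wall 28 mm high, 12 mm thick, its near face at y = -21 mm. Home: dropped off the ramp into the groove by the stop
- tiers: two stacking tiers of birch plywood, fixed, at the left: lower board 240 x 260 mm with its top at 70 mm, upper board 130 x 240 mm at the back with its top at 140 mm; origin under the centre of the lower board at the sideboard. Leave alone
- adapter: bystander: red plastic 45 adapter, disc 38 mm across, 8 mm thick, on the lower tier; origin centre of underside
- scraper: bystander: black hard silicone mat scraper, 50 x 85 x 14 mm, on the lower tier; origin centre of underside
- weight: bystander: stainless steel record weight, 76 mm across, 50 mm high, on the upper tier; origin centre of underside
- level: bystander: small aluminium spirit level, 18 x 90 x 24 mm, on the upper tier; origin centre of underside
- cup: bystander: white ceramic espresso cup, 62 mm across, 55 mm high, standing on the sideboard in front of the tiers; origin centre of underside

How it is judged:
By the outcome, as a careful person would: the job done as asked, in the order asked, and still so for the second after the job is handed in, while the arm keeps its last pose, push and grip.
It also fails if it takes over 72 s, if anything falls off the work surface, if the arm or the gripper's body presses on something with over 40 N, if the wrist force passes 120 N, or if a joint passes its speed limit or range.

## Working session

There is one attempt and no reset: what is moved stays moved. The work goes in short steps, Python scripts to look and compute and a tool call to move; the robot and the scene stay as the last step left them, time stands still between calls to the robot, and variables do not carry over. Pictures are saved under pics/ and viewed, at most 13 in all, crops included, and the job is handed in when it is done.

Besides the shell and the picture viewer there is one more tool, called after ">>>" by a JSON object that holds its "api" and its "payload". servo_tool: Moves the arm, as the interface text tells. Its arguments: {"type":"object","properties":{"moves":{"type":"array"}},"required":["moves"]}

```bash
mkdir -p pics; ls
python3 - <<'E'
from plant import manip
import cv2
for n in("top","side"):
    f=manip.grab_frame(n);cv2.imwrite(f"pics/{n}0.png",f["image"]);print(n,f["mtx"],f["eye"],f["rotation"])
s=manip.state();print(s["time"],s["tool_pos"],s["tool_rot"],manip.tcp_to_tips)
E
```

```text
pics
top [[401.5018807    0.         321.43671637]
 [  0.         401.5018807  195.27248291]
 [  0.           0.           1.        ]] [0.46131269 0.14847258 1.01871901] [-0.02771053  0.71297006 -0.6995639   0.03893806]
side [[447.80937825   0.         327.24365822]
 [  0.         447.80937825 193.93127659]
 [  0.           0.           1.        ]] [0.31293799 0.74255218 0.84303799] [ 0.06093635 -0.17594579  0.92129211 -0.34139519]
0.1 [ 0.25572843 -0.56969158  0.24414762] [-9.65196026e-04  9.77838370e-01  2.09358980e-01 -9.14507503e-05] 0.014
```

View pics/top0.png

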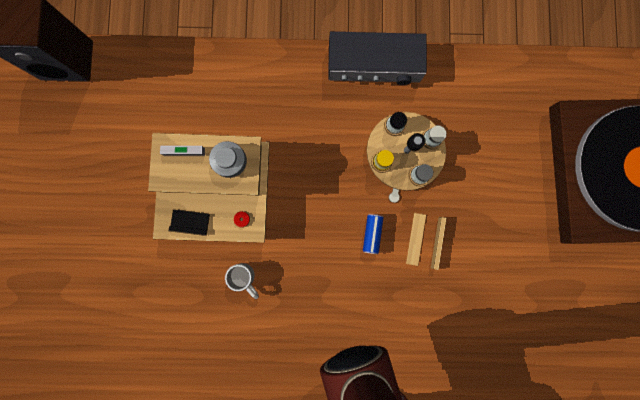

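View pics/side0.png

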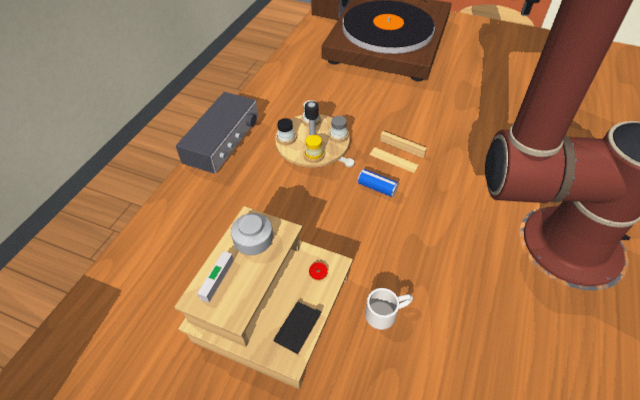

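Top view: roller at (373,234), ramp at (416,239), stop wall at (439,243), knob (416,142), yellow lid (385,159), pointer tip (394,197). The roller has to go to the right (world −y). I'll zoom in for precise measurements.

```bash
cat > h.py <<'E'
from plant import manip
import cv2, numpy as np
from scipy.spatial.transform import Rotation as R
def rot(f):
    q=np.array(f["rotation"]); 
    return R.from_quat(q[[1,2,3,0]]).as_matrix() if q.size==4 else q
def w(f,u,v,z):
    d=rot(f)@np.linalg.inv(f["mtx"])@[u,v,1]; e=np.array(f["eye"]); return e+d*(z-e[2])/d[2]
def px(f,p):
    c=rot(f).T@(np.array(p)-f["eye"]); c=f["mtx"]@c; return c[:2]/c[2]
def blob(f,lo,hi,box):
    x0,y0,x1,y1=box; h=cv2.cvtColor(f["image"],cv2.COLOR_BGR2HSV)[y0:y1,x0:x1]
    m=cv2.inRange(h,lo,hi); n,l,s,c=cv2.connectedComponentsWithStats(m); i=1+np.argmax(s[1:,4])
    p=np.argwhere(l==i)[:,::-1]+[x0,y0]; return p.mean(0),cv2.minAreaRect(p.astype(np.float32)),s[i,4],p
def crop(f,box,k,name):
    x0,y0,x1,y1=box; cv2.imwrite("pics/"+name,cv2.resize(f["image"][y0:y1,x0:x1],None,fx=k,fy=k,interpolation=cv2.INTER_CUBIC))
E
python3 - <<'E'
from h import *
f=manip.grab_frame("top"); g=manip.grab_frame("side")
crop(f,(350,100,480,280),3.3,"topc.png"); crop(g,(260,80,450,220),4,"sidec.png")
for nm,fr,box in(("top",f,(350,205,395,265)),("side",g,(350,165,405,200))):
    c,r,a,p=blob(fr,(105,120,40),(130,255,255),box); print(nm,c,r,a,w(fr,*c,.03))
    q=cv2.boxPoints(r); print([w(fr,*k,.02).round(4).tolist() for k in q])
for nm,fr,box in(("top",f,(370,145,400,172)),("side",g,(300,130,326,150))):
    c,r,a,p=blob(fr,(22,150,100),(35,255,255),box); print("yellow",nm,c,r,a,w(fr,*c,.085))
E
```

```text
top [368.59859155 232.86267606] ((368.5943603515625, 232.80831909179688), (7.701452732086182, 36.48057174682617), 7.765166282653809) 284 [0.46450805 0.01605024 0.03      ]
[[0.4212, 0.03, 0.02], [0.5108, 0.0184, 0.02], [0.5085, -0.0007, 0.02], [0.419, 0.0111, 0.02]]
side [375.62561576 183.71182266] ((375.5172119140625, 183.70687866210938), (35.65350341796875, 11.327415466308594), 21.801410675048828) 406 [0.4641311  0.01757814 0.03      ]
[[0.5105, 0.0216, 0.02], [0.5123, -0.0162, 0.02], [0.4221, -0.0041, 0.02], [0.4222, 0.0326, 0.02]]
yellow top [384.5193133  157.81545064] ((384.25006103515625, 157.75001525878906), (16.970561981201172, 16.26345443725586), 45.0) 233 [ 0.64161036 -0.0130233   0.085     ]
yellow side [313.20895522 141.81094527] ((313.0, 142.0), (14.0, 16.0), 90.0) 201 [ 0.63928114 -0.00904363  0.085     ]
```

View pics/topc.png

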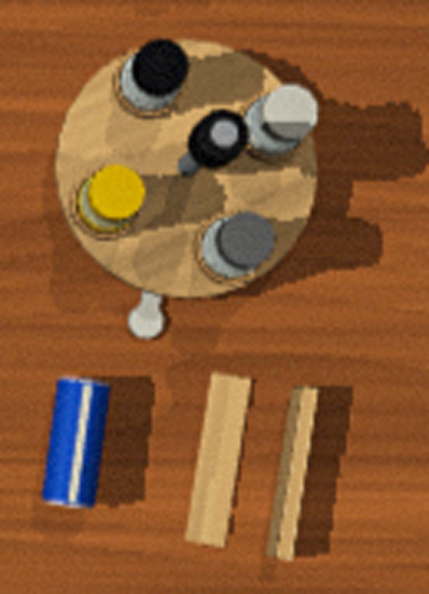

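View pics/sidec.png

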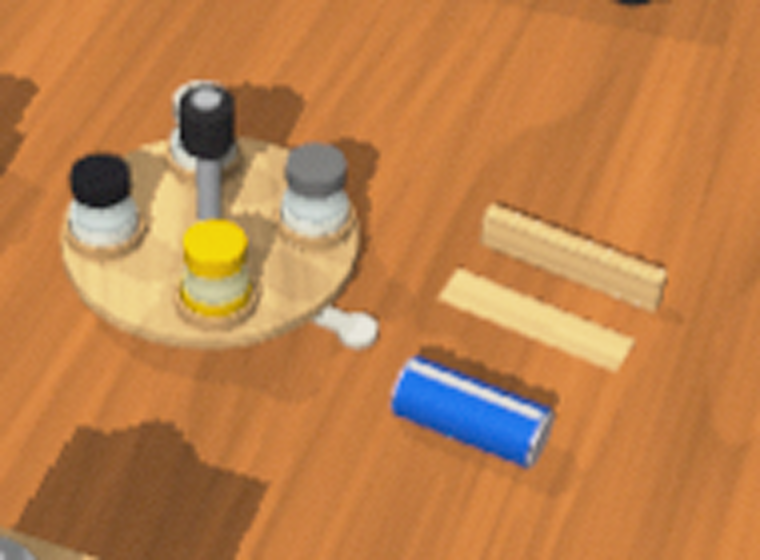

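Crops show: roller corners at crop (60,378),(108,382),(95,507),(43,500), the ramp, the wall and the pointer end (146,320). The wall and ramp are tilted about 10°, the roller about 7°.

Run:
```python
from h import *
f=manip.grab_frame("top"); g=manip.grab_frame("side")
T=lambda x,y,z:w(f,350+x/3.3-.35,100+y/3.3-.35,z)
S=lambda x,y,z:w(g,260+x/4-.37,80+y/4-.37,z)
def show(n,P): print(n,np.array(P).round(4)[:,:2].tolist(),"mean",np.mean(P,0).round(4))
show("roller",[T(*c,.022) for c in[(60,378),(108,382),(95,507),(43,500)]])
show("rampT",[T(*c,z) for c,z in zip([(213,373),(252,378),(222,547),(186,541)],(0,.003,.003,0))])
show("rampS",[S(*c,z) for c,z in zip([(440,294),(459,270),(633,343),(617,370)],(0,.003,.003,0))])
show("stopT",[T(*c,.028) for c in[(300,387),(318,390),(292,560),(276,557)]])
show("stopS",[S(*c,.028) for c in[(486,218),(497,203),(666,270),(655,284)]])
show("ptr",[T(146,320,.006),S(357,328,.006)])
show("knobtop",[T(226,132,.139),S(207,98,.139)])
show("lids",[T(116,192,.085),T(246,240,.085),T(290,112,.085),T(160,67,.085)])
show("lidsS",[S(216,243,.085),S(316,162,.085),S(101,173,.085)])
show("discT",[T(56,170,.03),T(318,166,.03),T(185,40,.03),T(187,298,.03)])
```

```text
roller [[0.5107, 0.0172], [0.5084, -0.0191], [0.4148, -0.0097], [0.4193, 0.0293]] mean [0.4633 0.0044 0.022 ]
rampT [[0.5179, -0.104], [0.5145, -0.1334], [0.3855, -0.1097], [0.3893, -0.0829]] mean [ 0.4518 -0.1075  0.0015]
rampS [[0.5179, -0.1089], [0.5124, -0.1329], [0.3857, -0.1094], [0.3897, -0.0847]] mean [ 0.4514 -0.109   0.0015]
stopT [[0.5071, -0.1626], [0.5051, -0.1762], [0.3787, -0.1554], [0.3807, -0.1435]] mean [ 0.4429 -0.1594  0.028 ]
stopS [[0.5049, -0.1624], [0.5023, -0.1799], [0.3796, -0.1579], [0.3832, -0.1422]] mean [ 0.4425 -0.1606  0.028 ]
ptr [[0.5574, -0.0509], [0.5572, -0.0521]] mean [ 0.5573 -0.0515  0.006 ]
knobtop [[0.674, -0.079], [0.6732, -0.0809]] mean [ 0.6736 -0.0799  0.139 ]
lids [[0.6416, -0.0137], [0.6088, -0.107], [0.7028, -0.1394], [0.7339, -0.0453]] mean [ 0.6718 -0.0764  0.085 ]
lidsS [[0.6403, -0.0142], [0.6098, -0.1097], [0.7344, -0.0476]] mean [ 0.6615 -0.0572  0.085 ]
discT [[0.6682, 0.0225], [0.6756, -0.1775], [0.7716, -0.0759], [0.5724, -0.0771]] mean [ 0.6719 -0.077   0.03  ]
```

Measurements agree:
- Axis is at (0.672, −0.078), and the pointer is at 167°.
- Yellow jar is at about 116°, so the carousel has to turn about +51°.
- Rest origin is at (0.447, −0.134), with x along −10°.
- Roller is at (0.463, 0.004), with its axis at −7°.

Next I go behind the roller (+y side), with two half-open fingers spaced along it.

>>> {"api": "servo_tool", "payload": {"moves": [[[37.5,-40,0,0,0,0,40],[37.5,-40,0,0,0,0,40],[37.5,-40,0,0,0,0,40],[37.5,-40,0,0,0,0,40],[37.5,-40,0,0,0,0,40],[37.5,-40,0,0,0,0,40],[37.5,-40,0,0,0,0,40],[37.5,-40,0,0,0,0,40],[37.5,-40,0,0,0,0,40],[37.5,-40,0,0,0,0,40],[37.5,-40,0,0,0,0,40],[37.5,-40,0,0,0,0,40]]]}}

```text
time: 1.8
tool_pos: [0.4702, 0.0538, 0.2456]
tool_rot: [0.0, 0.978, 0.209, 0.0]
contact_force: [0.3, -0.6, -0.4]
gripper_width: 0.471
grasp_force: 0.0
```

>>> {"api": "servo_tool", "payload": {"moves": [[[0,0,0,0,0,-10,40],[0,0,0,0,0,-10,40],[0,0,0,0,0,-10,40],[0,0,0,0,0,-10,40],[0,0,0,0,0,-10,40],[0,0,0,0,0,-8.8,40],[0,0,0,0,0,0,40],[0,0,0,0,0,0,40]]]}}

```text
time: 2.8
tool_pos: [0.4699, 0.052, 0.2453]
tool_rot: [0.0, 0.75, 0.662, 0.0]
contact_force: [-0.2, -0.3, -0.2]
gripper_width: 0.471
grasp_force: 0.0
```

```bash
cat >> h.py <<'E'
def to(x,y,z,yaw):
    s=manip.state(); q=np.array(s["tool_rot"]); M=R.from_quat(q[[1,2,3,0]]).as_matrix(); p=np.array(s["tool_pos"])
    c=np.cos(np.radians(yaw)); n=np.sin(np.radians(yaw)); G=np.array([[c,n,0],[n,-c,0],[0,0,-1]])
    print("t",s["time"],"pos",p.round(4),"yaw",np.degrees(np.arctan2(M[1,0],M[0,0])).round(2),"shift mm",(M.T@(np.array([x,y,z])-p)*1e3).round(1),"turn",np.degrees(R.from_matrix(M.T@G).as_rotvec()).round(2),"F",np.round(s["contact_force"],2),"w",s["gripper_width"],s["grasp_force"])
E
python3 -c "
from h import *
to(.4694,.054,.020,83)"
```

```text
t 2.8 pos [0.4699 0.052  0.2453] yaw 82.85 shift mm [  2.   -0.7 225.3] turn [ 0.   -0.   -0.15] F [-0.18 -0.28 -0.23] w 0.4708492754051183 0.0
```

>>> {"api": "servo_tool", "payload": {"moves": [[[2,0,40,0,0,0,40],[2,0,45,0,0,0,40],[2,0,45,0,0,0,40],[2,0,45,0,0,0,40],[0,0,30,0,0,0,40],[0,0,20,0,0,0,40],[0,0,0,0,0,0,40],[0,0,0,0,0,0,40]]]}}

```text
time: 3.8
tool_pos: [0.4717, 0.0599, 0.0213]
tool_rot: [0.001, 0.749, 0.662, 0.001]
contact_force: [0.6, -0.7, 0.7]
gripper_width: 0.472
grasp_force: 0.0
```

```bash
python3 -c "
from h import *
to(.4671,.035,.020,83)
f=manip.grab_frame('side');crop(f,(300,80,460,220),4,'s1.png')"
```

```text
t 3.8 pos [0.4717 0.0599 0.0213] yaw 82.93 shift mm [-25.3  -1.5   1.3] turn [ 0.09 -0.01 -0.07] F [ 0.61 -0.69  0.72] w 0.47226473041067213 0.0
```

View pics/s1.png

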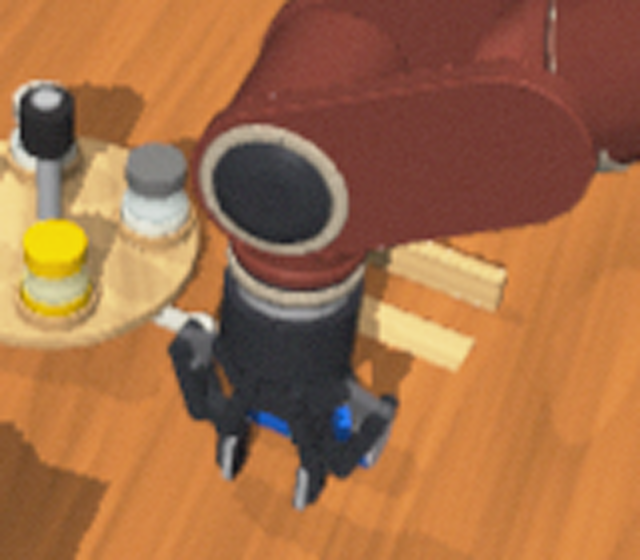

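The fingers stand behind the roller, crop (230,460) and (305,490), centred on it with the pads clear. Pushing slowly.

>>> {"api": "servo_tool", "payload": {"moves": [[[-10,0,1,0,0,0,40],[-6,0,0,0,0,0,40],[-4,0,0,0,0,0,40],[-4,0,0,0,0,0,40],[-4,0,0,0,0,0,40],[-4,0,0,0,0,0,40],[-4,0,0,0,0,0,40],[-4,0,0,0,0,0,40],[-4,0,0,0,0,0,40],[-4,0,0,0,0,0,40],[-4,0,0,0,0,0,40],[-4,0,0,0,0,0,40]]]}}

```text
time: 5.35
tool_pos: [0.464, 0.0041, 0.0193]
tool_rot: [-0.0, 0.749, 0.662, -0.0]
contact_force: [-0.3, -0.0, -0.4]
gripper_width: 0.471
grasp_force: 0.0
```

```bash
python3 -c "
from h import *
to(.4527,-.103,.020,80)
f=manip.grab_frame('top');crop(f,(340,180,470,280),5,'t2.png')"
```

```text
t 5.35 pos [0.464  0.0041 0.0193] yaw 82.97 shift mm [-107.6    1.9   -0.7] turn [-0.   -0.    2.97] F [-0.32 -0.03 -0.43] w 0.4710608710365236 0.03866717219352722
```

View pics/t2.png

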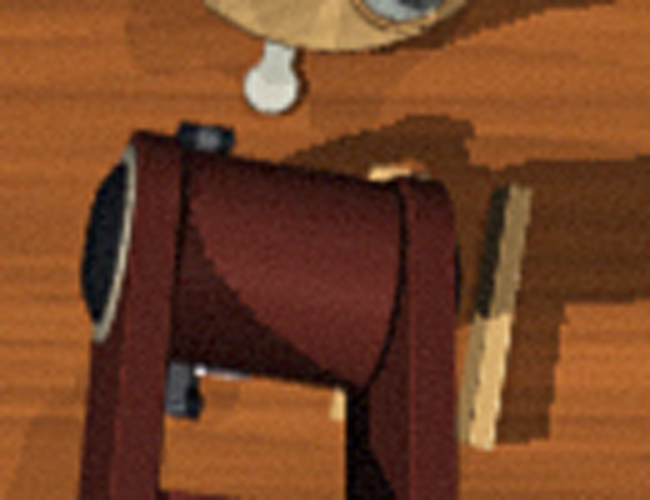

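The arm hides most of the roller. Its near end shows at crop (220,372), about 32 mm on and touching the fingers. I'll carry on, turning the 3° to square it to the ramp.

>>> {"api": "servo_tool", "payload": {"moves": [[[-4,0,0,0,0,0,40],[-4,0,0,0,0,0,40],[-4,0,0,0,0,0,40],[-4,0,0,0,0,0.3,40],[-4,0,0,0,0,0.3,40],[-4,0,0,0,0,0.4,40],[-4,0,0,0,0,0.4,40],[-4,0,0,0,0,0.4,40],[-4,0,0,0,0,0.4,40],[-4,0,0,0,0,0.4,40],[-4,0,0,0,0,0.4,40],[-4,0,0,0,0,0,40]]]}}

```text
time: 6.9
tool_pos: [0.4572, -0.0435, 0.0193]
tool_rot: [0.0, 0.766, 0.643, 0.0]
contact_force: [0.4, 0.0, -0.1]
gripper_width: 0.467
grasp_force: 0.0
```

>>> {"api": "servo_tool", "payload": {"moves": [[[-4,0,0,0,0,0,40],[-4,0,0,0,0,0,40],[-4,0,0,0,0,0,40],[-4,0,0,0,0,0,40],[-4,0,0,0,0,0,40],[-4,0,0,0,0,0,40],[-4,0,0,0,0,0,40],[-3,0,0,0,0,0,40],[-3,0,0,0,0,0,40],[-3,0,0,0,0,0,40]]]}}

```text
time: 8.15
tool_pos: [0.4508, -0.0798, 0.0193]
tool_rot: [0.0, 0.766, 0.643, 0.0]
contact_force: [-0.3, 0.9, 0.5]
gripper_width: 0.468
grasp_force: 0.3
```

```bash
python3 -c "
from h import *
to(.4527,-.103,.020,80)
f=manip.grab_frame('side');crop(f,(320,90,460,220),4,'s3.png')"
```

```text
t 8.15 pos [ 0.4508 -0.0798  0.0193] yaw 79.97 shift mm [-22.5   5.9  -0.7] turn [ 0.   -0.   -0.03] F [-0.33  0.85  0.5 ] w 0.46845297988667356 0.3156248666346073
```

View pics/s3.png

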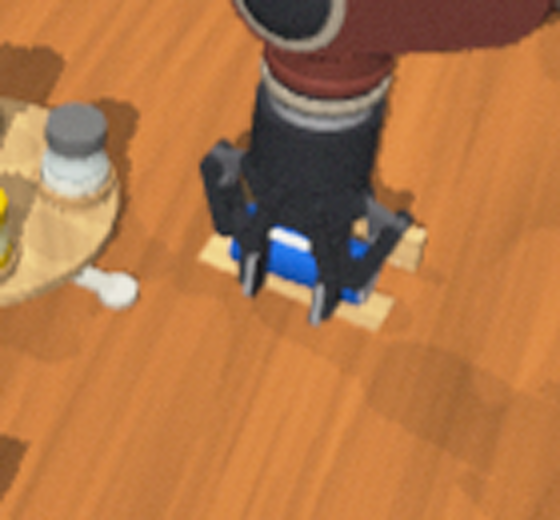

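Roller is on the ramp, square to it, with the fingers close behind at (250,280) and (320,310). Pushing it over the crest.

>>> {"api": "servo_tool", "payload": {"moves": [[[-3,0,0,0,0,0,40],[-3,0,0,0,0,0,40],[-3,0,0,0,0,0,40],[-3,0,0,0,0,0,40],[-2.5,0,0,0,0,0,40],[-2,0,0,0,0,0,40],[-2,0,0,0,0,0,40],[-2,0,0,0,0,0,40],[0,0,0,0,0,0,40],[0,0,0,0,0,0,40]]]}}

```text
time: 9.45
tool_pos: [0.4472, -0.0998, 0.0193]
tool_rot: [-0.0, 0.766, 0.643, 0.0]
contact_force: [-0.4, 0.9, -0.4]
gripper_width: 0.463
grasp_force: 0.0
```

```bash
python3 -c "
from h import *
to(.4527,-.103,.020,80)
f=manip.grab_frame('side');crop(f,(320,90,460,220),4,'s4.png')
c,r,a,p=blob(f,(105,120,40),(130,255,255),(350,120,450,190));print(c,a,w(f,*c,.025))"
```

```text
t 9.45 pos [ 0.4472 -0.0998  0.0193] yaw 79.97 shift mm [-2.2  5.9 -0.7] turn [-0.   -0.   -0.03] F [-0.4   0.88 -0.43] w 0.46317325640734625 0.0
[395.95205479 148.5       ] 146 [ 0.45271821 -0.12627545  0.025     ]
```

View pics/s4.png

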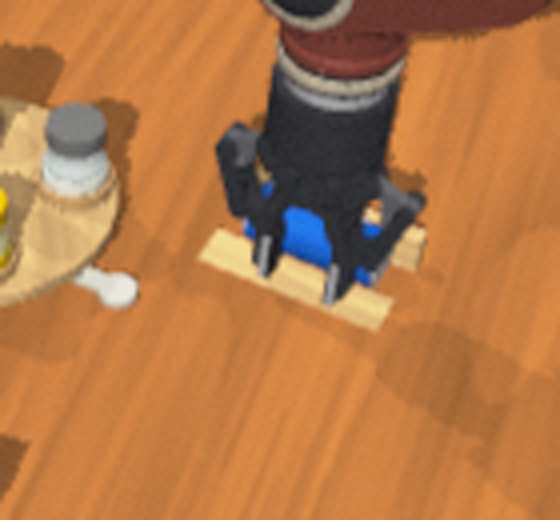

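Roller is at or over the crest, but I can't tell whether it has dropped. Push a few mm more and watch the force.

>>> {"api": "servo_tool", "payload": {"moves": [[[-1,0,0,0,0,0,40],[-1,0,0,0,0,0,40],[-1,0,0,0,0,0,40],[0,0,0,0,0,0,40]]]}}

```text
time: 10.0
tool_pos: [0.4467, -0.1028, 0.0193]
tool_rot: [0.0, 0.766, 0.643, 0.0]
contact_force: [0.5, 0.6, -0.2]
gripper_width: 0.466
grasp_force: 0.0
```

```bash
python3 -c "
from h import *
to(.4527,-.103,.020,80)
f=manip.grab_frame('side')
c,r,a,p=blob(f,(105,120,40),(130,255,255),(350,120,450,190));print(c,a,w(f,*c,.025))"
```

```text
t 10.0 pos [ 0.4467 -0.1028  0.0193] yaw 79.96 shift mm [ 0.9  5.9 -0.7] turn [ 0.   -0.   -0.04] F [ 0.55  0.62 -0.22] w 0.4657608753747916 0.0
[396.48387097 148.30967742] 155 [ 0.45161134 -0.12750204  0.025     ]
```

>>> {"api": "servo_tool", "payload": {"moves": [[[-1,0,0,0,0,0,40],[-1,0,0,0,0,0,40],[-1,0,0,0,0,0,40],[0,0,0,0,0,0,40]]]}}

```text
time: 10.55
tool_pos: [0.4464, -0.1045, 0.0193]
tool_rot: [-0.001, 0.766, 0.642, 0.001]
contact_force: [1.9, 7.2, 1.6]
gripper_width: 0.469
grasp_force: 3.4
```

```bash
python3 -c "
from h import *
to(.4527,-.103,.020,80)
f=manip.grab_frame('side')
c,r,a,p=blob(f,(105,120,40),(130,255,255),(350,120,450,190));print(c,a,w(f,*c,.025))"
```

```text
t 10.55 pos [ 0.4464 -0.1045  0.0193] yaw 79.96 shift mm [ 2.5  6.  -0.7] turn [-0.   -0.18 -0.04] F [1.88 7.19 1.59] w 0.46884919410915255 3.41630682349205
[396.73619632 148.04294479] 163 [ 0.45126874 -0.12873553  0.025     ]
```

7 N reaction: the roller is seated against the wall. Back off, lift and move towards the knob at height.

>>> {"api": "servo_tool", "payload": {"moves": [[[2,0,0,0,0,0,40],[4,0,0,0,0,0,40],[10,0,0,0,0,0,40],[14,0,-10,0,0,0,40],[0,0,-50,0,0,0,40],[0,0,-55,0,0,0,70],[0,0,-55,0,0,0,70],[0,0,-30,0,0,0,70],[0,0,0,0,0,0,70]]]}}

```text
time: 11.72
tool_pos: [0.4532, -0.076, 0.2233]
tool_rot: [0.003, 0.766, 0.643, 0.002]
contact_force: [0.7, 0.2, -0.4]
gripper_width: 0.812
grasp_force: 0.0
```

```bash
python3 -c "
from h import *
to(.6725,-.0785,.220,80)"
```

```text
t 11.725 pos [ 0.4532 -0.076   0.2233] yaw 80.01 shift mm [ 35.6 216.4   4.9] turn [0.42 0.06 0.01] F [ 0.74  0.24 -0.39] w 0.8115522922384465 0.0
```

>>> {"api": "servo_tool", "payload": {"moves": [[[6,36,0,0.4,0,0,70],[6,36,0,0,0,0,70],[6,36,0,0,0,0,70],[6,36,0,0,0,0,70],[6,36,0,0,0,0,70],[5.6,36.4,0,0,0,0,70],[0,0,0,0,0,0,70],[0,0,0,0,0,0,70]]]}}

```text
time: 12.72
tool_pos: [0.6696, -0.0782, 0.2163]
tool_rot: [-0.004, 0.766, 0.643, -0.003]
contact_force: [0.6, -0.5, -0.2]
gripper_width: 0.819
grasp_force: 0.0
```

```bash
python3 -c "
from h import *
to(.6725,-.0785,.121,80)
f=manip.grab_frame('side');g=manip.grab_frame('top')
a=f['image'][60:190,270:450];b=g['image'][90:280,330:470]
A=cv2.resize(a,None,fx=3,fy=3,interpolation=2);B=cv2.resize(b,None,fx=2.05,fy=2.05,interpolation=2)
B=cv2.resize(b,(int(140*2.05),390),interpolation=2)
cv2.imwrite('pics/k5.png',np.hstack([A[:390],B])[:, :800] if 0 else cv2.resize(np.hstack([A,B]),None,fx=.96,fy=.96))
print(A.shape,B.shape)"
```

```text
t 12.725 pos [ 0.6696 -0.0782  0.2163] yaw 79.99 shift mm [ 0.2  3.9 95.2] turn [-0.59 -0.01 -0.01] F [ 0.59 -0.53 -0.19] w 0.8186124588360393 0.0
(390, 540, 3) (390, 287, 3)
```

View pics/k5.png

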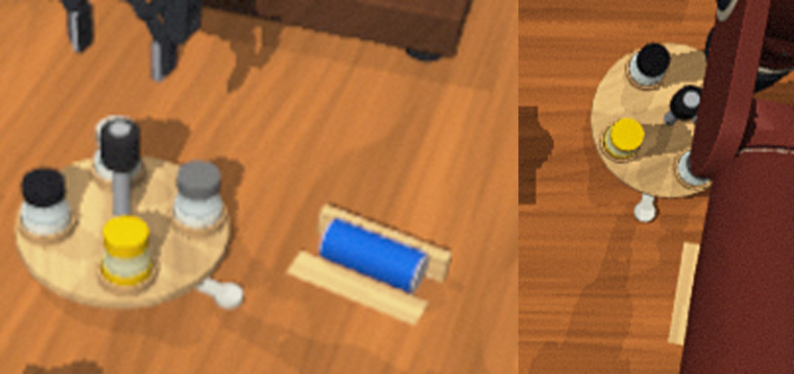

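The roller lies between ramp and wall in the side view, parallel to them. In the same view the fingertips' midpoint is at about (311,79) in full-image pixels. I'll check that against the TCP, check the knob axis again, and get the roller's pose.

```bash
python3 -c "
from h import *
f=manip.grab_frame('side')
p=np.array(manip.state()['tool_pos']);print(px(f,p-[0,0,.012]),px(f,[.672,-.078,.139]))
c,r,a,q=blob(f,(105,120,40),(130,255,255),(350,120,450,190));print(c,a,w(f,*c,.027),r)
print([w(f,*k,.02).round(4).tolist() for k in cv2.boxPoints(r)])
ax=np.array([.672,-.078])
for nm,pt in (('roller home',[.4472,-.134,.027]),):print(nm,px(f,pt))
"
```

```text
[311.82705304  82.49053777] [311.39018574 104.9196196 ]
[398.28297872 147.78297872] 470 [ 0.44740979 -0.12908925  0.027     ] ((398.2991027832031, 147.71327209472656), (33.740394592285156, 14.303910255432129), 22.249025344848633)
[[0.4936, -0.1178, 0.02], [0.4952, -0.1734, 0.02], [0.4035, -0.156, 0.02], [0.4044, -0.1022, 0.02]]
roller home [398.86035102 146.60997445]
```

Roller is home, within 1 px of the expected spot. Now descend on the knob, staying above the jars.

>>> {"api": "servo_tool", "payload": {"moves": [[[0,3,15,-0.5,0,0,70],[0,0,20,0,0,0,70],[0,0,20,0,0,0,70],[0,0,20,0,0,0,70],[0,0,12,0,0,0,70],[0,0,6,0,0,0,70],[0,0,0,0,0,0,70],[0,0,0,0,0,0,70]]]}}

```text
time: 13.88
tool_pos: [0.6744, -0.0795, 0.1261]
tool_rot: [0.001, 0.766, 0.643, 0.001]
contact_force: [-0.0, -0.1, 0.2]
gripper_width: 0.822
grasp_force: 0.0
```

```bash
python3 -c "
from h import *
to(.6725,-.078,.121,80)"
```

```text
t 13.875 pos [ 0.6744 -0.0795  0.1261] yaw 79.97 shift mm [ 1.1 -2.1  5.1] turn [ 0.2   0.01 -0.03] F [-0.   -0.12  0.23] w 0.8216204049477893 0.0
```

>>> {"api": "servo_tool", "payload": {"moves": [[[1,-1.5,3,0,0,0,60],[0,0,0,0,0,0,50],[0,0,0,0,0,0,44],[0,0,0,0,0,0,40],[0,0,0,0,0,0,36],[0,0,0,0,0,0,30],[0,0,0,0,0,0,20],[0,0,0,0,0,0,20],[0,0,0,0,0,0,20],[0,0,0,0,0,0,20]]]}}

```text
time: 15.12
tool_pos: [0.6738, -0.0784, 0.1229]
tool_rot: [0.002, 0.766, 0.643, 0.002]
contact_force: [6.0, -1.2, -0.2]
gripper_width: 0.399
grasp_force: 60.5
```

```bash
python3 -c "
from h import *
to(.6725,-.078,.121,80)
f=manip.grab_frame('side')
for nm,(lo,hi,b) in dict(y=((22,150,100),(35,255,255),(290,130,340,160))).items():
  c,r,a,q=blob(f,lo,hi,b);print(c,a,w(f,*c,.08))
crop(f,(260,60,400,200),4,'g6.png')"
```

```text
t 15.125 pos [ 0.6738 -0.0784  0.1229] yaw 79.96 shift mm [ 0.2 -1.4  1.9] turn [ 0.32 -0.   -0.04] F [ 5.98 -1.19 -0.17] w 0.3994062888490541 60.54972859332338
[313.19306931 141.80693069] 202 [ 0.64147602 -0.01399985  0.08      ]
```

View pics/g6.png

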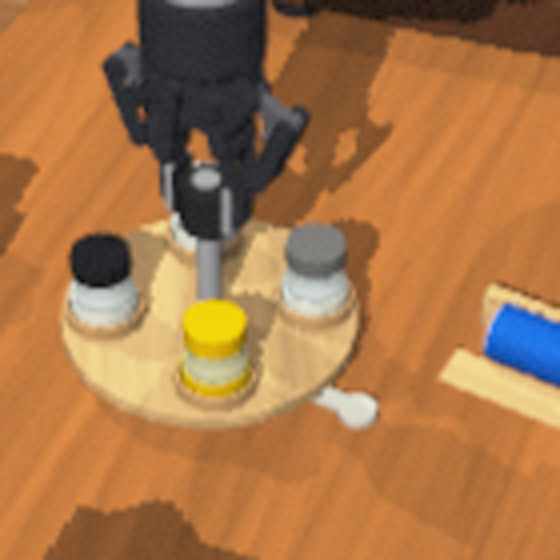

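Both fingers flank the knob with 60 N grip, and the jars are clear. Turning about +47°, then measuring.

>>> {"api": "servo_tool", "payload": {"moves": [[[0,1,0,0,0,-1,20],[0,0,0,0,0,-3,20],[0,0,0,0,0,-5,20],[0,0,0,0,0,-5,20],[0,0,0,0,0,-5,20],[0,0,0,0,0,-5,20],[0,0,0,0,0,-5,20],[0,0,0,0,0,-5,20],[0,0,0,0,0,-5,20],[0,0,0,0,0,-4,20],[0,0,0,0,0,-3,20],[0,0,0,0,0,-1,20]]]}}

```text
time: 16.68
tool_pos: [0.6732, -0.0786, 0.1229]
tool_rot: [0.001, 0.446, 0.895, 0.0]
contact_force: [-2.7, 0.1, 5.5]
gripper_width: 0.396
grasp_force: 61.1
```

```bash
cat > m.py <<'E'
from h import *
to(.6725,-.078,.1225,130.7)
C=np.array([.6723,-.078])
for n,b,z in(("side",(290,125,360,170),.08),("top",(370,140,420,200),.085)):
    f=manip.grab_frame(n); c,r,a,q=blob(f,(22,150,100),(35,255,255),b); p=w(f,*c,z)
    print(n,c,a,p.round(4),"r",np.hypot(*(p[:2]-C)).round(4),"ang",np.degrees(np.arctan2(*(p[:2]-C)[::-1])).round(1))
E
python3 m.py
```

```text
t 16.675 pos [ 0.6732 -0.0786  0.1229] yaw 126.99 shift mm [ 0.9 -0.2  0.4] turn [ 0.03  0.06 -3.71] F [-2.67  0.09  5.49] w 0.3964716088694499 61.133288353448734
side [332.96391753 134.90721649] 194 [ 0.6049 -0.0562  0.08  ] r 0.0708 ang 162.1
top [398.99465241 174.14438503] 187 [ 0.6034 -0.0473  0.085 ] r 0.0755 ang 156.0
```

Side camera: jar at 162.1°, moved 46.4° as commanded. The pointer is at 167.3°, so about 4.5° is left. Turn 4.5°, then check against the pointer.

>>> {"api": "servo_tool", "payload": {"moves": [[[0,0,0,0,0,-1.5,20],[0,0,0,0,0,-2,20],[0,0,0,0,0,-1,20],[0,0,0,0,0,0,20],[0,0,0,0,0,0,20]]]}}

```text
time: 17.4
tool_pos: [0.6731, -0.0786, 0.1229]
tool_rot: [0.001, 0.411, 0.912, -0.0]
contact_force: [-3.2, -1.6, 6.5]
gripper_width: 0.402
grasp_force: 61.1
```

```bash
cat >> m.py <<'E'
for n,b in(("side",(335,150,365,175)),("top",(385,185,405,205))):
    f=manip.grab_frame(n); c,r,a,q=blob(f,(0,0,150),(180,70,255),b); print("ptr",n,c,a,w(f,*c,.006).round(4), cv2.minEnclosingCircle(q.astype(np.float32)))
f=manip.grab_frame("side");g=manip.grab_frame("top")
A=cv2.resize(f["image"][100:180,270:370],(400,320),interpolation=2);B=cv2.resize(g["image"][130:210,360:460],(400,320),interpolation=2)
cv2.imwrite("pics/f7.png",np.hstack([A,B]))
E
python3 m.py
```

```text
t 17.4 pos [ 0.6731 -0.0786  0.1229] yaw 131.45 shift mm [ 0.9 -0.1  0.4] turn [0.02 0.06 0.75] F [-3.21 -1.61  6.45] w 0.40150093129801107 61.146749510080554
side [334.16753927 133.62827225] 191 [ 0.6038 -0.0619  0.08  ] r 0.0704 ang 166.8
top [400.96774194 173.90322581] 124 [ 0.604 -0.052  0.085] r 0.0731 ang 159.2
ptr side [346.71287129 161.10891089] 101 [ 0.5631 -0.0518  0.006 ] ((345.5, 161.5), 7.905794143676758)
ptr top [393.95098039 195.45098039] 102 [ 0.5604 -0.051   0.006 ] ((393.5, 194.73077392578125), 6.749411106109619)
```

View pics/f7.png

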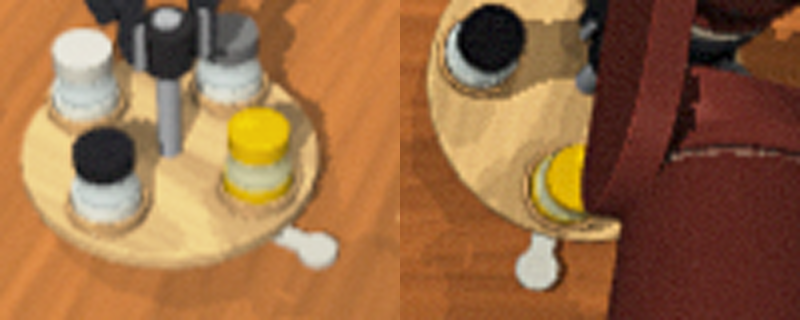

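The yellow jar stands at the pointer in the side view: jar (258,185), pointer end (318,250). Both cameras agree it is about 0.5° too far (167.4° against 166.9°), so I'll trim that and settle.

>>> {"api": "servo_tool", "payload": {"moves": [[[0,0,0,0,0,0.5,20],[0,0,0,0,0,0,20],[0,0,0,0,0,0,20],[0,0,0,0,0,0,20]]]}}

```text
time: 18.2
tool_pos: [0.6731, -0.0786, 0.1229]
tool_rot: [0.001, 0.415, 0.91, -0.0]
contact_force: [-3.2, -1.1, 6.2]
gripper_width: 0.403
grasp_force: 61.1
```

```bash
python3 -c "
from h import *
to(.6725,-.078,.1225,130.95)
C=np.array([.6717,-.0772]);f=manip.grab_frame('side')
c,r,a,q=blob(f,(22,150,100),(35,255,255),(290,115,360,150));p=w(f,*c,.08)[:2]-C
print('jar',c,np.hypot(*p),np.degrees(np.arctan2(p[1],p[0])))
c,r,a,q=blob(f,(105,120,40),(130,255,255),(350,120,450,190));print('roller',c,a)
print(manip.job_done())"
```

```text
t 18.2 pos [ 0.6731 -0.0786  0.1229] yaw 130.94 shift mm [ 0.9 -0.1  0.4] turn [ 0.02  0.06 -0.01] F [-3.23 -1.07  6.15] w 0.4032979125253466 61.14921083324589
jar [334.03589744 133.92820513] 0.0699527211259885 166.35599433455974
roller [398.28297872 147.78297872] 470
the job is handed in; nothing more can be done
None
```

The job is handed in: the roller is home in its rest against the stop wall, the yellow-lid jar is in line with the white pointer to about 1° by camera, and the gripper is still holding the knob.

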